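# Latch the ingredient pan into its rack

## Robot

A 6-joint arm with a two-finger parallel gripper is mounted at the origin on the work surface. World frame = base frame: x ahead of the robot, y to its left, z up, the work surface at z = 0. Lengths are in m, angles in rad, forces in N, time in s.
With the tool pointing down it reaches from about 0.35 to 0.8 m from the base axis. Payload 7.3 kg.
Tool frame: the origin (TCP) lies midway between the tips of the shut fingers; the grasp point (between the pads) lies 19 mm behind it; z points along the fingers, y is the direction in which the jaws open and shut (so a half turn about z gives the same grasp; the last joint's range is limited). The gripper opens to 85 mm and grips with 20 to 120 N. Pads are 22 mm wide; open, the fingers measure 114 mm over their backs; the gripper's body (76 mm by 85 mm) begins 54 mm behind the grasp point. The pads swing forward as they close: fully open they stand 13 mm farther back than shut.
Start: joints at [1.19, 0.342, 1.524, -0, 1.275, -0.146], TCP at [0.122, 0.511, 0.231] pointing down, gripper open.
Joint ranges: [-2.53, 2.53], [-0.77, 2.02], [0.04, 2.7], [-1, 4.14], [0.28, 2.66], [-3.11, 3.11]. Speed limits (rad/s): [2.57, 2.57, 3.14, 3.14, 3.14, 3.14].

## Interface

Orientations are given as a unit quaternion [w, x, y, z].
In Python, from rig import robot, eyes gives the robot as it stands. The module is installed in compiled form; this text tells all that it offers.
- The arm moves only by the tool apply_moves, never from a script. Its argument "increments" is text: rows parted by semicolons, each of 7 numbers parted by spaces: the closure, from 0 (fully open) to 1 (shut), then the shift along the tool's x, y, z in cm, then the turn, a rotation vector about the tool's x, y, z in degrees. In form: hand tx ty tz ax ay az; .... A call has 1 to 20 rows; each row shifts and turns the commanded pose from where the row before left it, along the tool's axes as they then stand; what a row does not reach is not made up. A row lasts 1/8 s, in which the tool goes at most 62.5 mm and 10.7 degrees, less where a joint would pass 70% of its speed; a pose out of reach is approached as far as the arm can. A call with a gripper value outside its range is refused whole. The fingers move at their own pace and stop on an object; the grip force is fixed at half the most. Time passes only in rows, so rows that do not move let the fingers close. It gives the time, the measured TCP pose, the force and the opening at its end, in the units of the state.
- robot.get_state(): the state, without advancing time (a new reading comes with each control period).
- eyes.get_image(name): name is "scene" or "top" or "wrist"; returns the picture (420x560x3 uint8, blue, green, red); there is no depth.
- eyes.calibration(name): a dict with "mtx" (3x3 intrinsics, pixels), "dist_coeffs" ([k1, k2, p1, p2, k3] as OpenCV has them; the pictures are not rectified), "R" (3x3) and "t" (3): a world point X has camera coordinates R X + t; the wrist camera has in their place "T_tool_cam" (4x4, takes a point from camera to tool coordinates, whose origin is the TCP and whose axes are the flange's). Camera axes: x right, y down, z forward; pixel columns grow to the right and rows downward; lengths in m; the calibration is good to about 2 mm. A picture is of the moment at which its call begins: read the wrist's pose just before it. calibration takes no time and is no camera call.
- robot.sign_off(): hands the job in, once; it reports no verdict.
Trained networks look in the newest picture that a camera, given by its name, has taken for a name from the list of things; names that differ only in an ending like _2 or _b are one class to them, and where a whole thing is asked for, a point or a joint stands for the part that bears it (a point fixed in the world has none). Each returns a list of dicts, best first, with "confidence" (0 to 1); they miss things now and then, are a little off and sometimes report something else, mostly with a low value. They report only what shows in the picture. A call takes as long as a camera call. They do not tell look-alikes from the thing itself.
- eyes.silhouettes(camera, label): "mask" (420x560 bool, what is visible of it) and "extent" ([centre column, centre row, width, height] in pixels, round what is visible of it).
The state is a dict: "time": time; "joint_positions": joint angles; "joint_velocities": joint speeds; "joint_torque": joint torques, N m; "tcp_pos": TCP position; "eef_rot": TCP orientation; "ft_force": force on the tool from outside, world axes, zero at the start; "ft_torque": the same for the moment, N m; "opening": finger opening in m.
Only numpy, scipy, OpenCV 4.12 (cv2) and the standard library are available. Lean on these libraries where they do the work, as an engineer would, in place of code of your own. Each camera call takes 0.05 s, during which the arm holds its last target. There are 200 camera calls.

## Task

Set the lidded steel ingredient pan flat in the open mouth of the worktop rack and slide it in so that its own leading edge lifts the hinged catch; keep pushing gently against the rubber buffer until the catch drops fully behind the pan, then let go, leaving the pan flat in the rack, latched. Keep the gripper off the rack and its catch, do not force the pan as it slides in (stay under about 20 N), and leave the other things on the worktop where they are.

Things in the scene. Friction and masses are not known exactly. Their poses are not given: they have to be found in the camera images.
- pan: Lidded stainless food pan, a box 130 mm long (its x), 90 wide, 58 high, 0.3 to 0.6 kg, same either way round. Origin: centre of its underside, z up. On the middle of the lid a black grip block, 14 mm along x, 36 along y, from 58 to 92 mm above the underside: pinch its two wide faces, fingers fore and aft along x, and they pass beside the catch.
- rack: Steel slide-in rack fixed to the worktop. Origin on the worktop; x is the way the pan slides in, y to the left of that, z up. Floor 12 mm thick, x -220 to 210 mm, 150 wide. Guides 4 mm thick, up to 46 mm above the worktop: 94 mm apart from x = -60 inwards, flaring to 116 apart at -200. Catch and buffer are clamped on together, at an unmeasured shift of up to 15 mm either way along x.
- rack_mouth (a point): Point on the rack's floor (140 mm back from the rack's origin along x) where the pan's underside centre can be set down flat, clear of the catch. Axes as the rack's.
- rack_catch (a point): Nominal catch pivot (its true place is shifted up to 15 mm along x), 92 mm above the worktop, on a post outside the left guide, 104 mm high. Hub 16 mm across; the arm, 12 mm wide, slopes down towards +x: when down it crosses lid height 22 mm ahead of the pivot and its tip is 45 to 50 mm ahead, 52 mm above the worktop. The lid's leading edge cams it up.
- rack_buffer (a point): Nominal centre of the black rubber buffer's free face (80 mm wide, 34 high), x = 138 mm on the rack, same unmeasured shift as the catch. Spring 0.8 N/mm, hard end after 10.5 mm. The catch drops once the pan has pressed it 7.6 mm (6 N; pan centre nominally at rack x = 81 mm). Released, it may push the pan back up to 6 mm, on to the catch.
- catch (a joint): The hinged gravity catch, a plain steel arm 60 mm long, 8 mm thick, falling by its own weight; angle in rad: 0 hanging fully down on its stop, about 0.35 when its tip rides on the pan's lid.
- bowl: Turquoise mixing bowl, 110 mm across, 55 mm high; bystander. Origin: centre of its underside.
- carton: Blue drink carton 70 x 70 x 190 mm; bystander. Origin: centre of its underside.
- salt: White bottle with a blue cap, 60 mm across, 160 mm high; bystander. Origin: centre of its underside.
- tub: Small green tub with a red lid, 60 mm across, 75 mm high; bystander. Origin: centre of its underside.
- ramekin: Small blue bowl, 70 mm across, 40 mm high; bystander. Origin: centre of its underside.
- spoon: Wooden spoon, 220 mm long, lying along its x; bystander.
- mug: Steel mug, 80 mm across, 100 mm high, handle to its +y; bystander. Origin: centre of its underside.
Mind the look-alikes: they are no part of the job. Leave any pink look-alike of the pan alone.

How it is judged:
On the way, in this order (a step that is already met when the one before it is completed fails the run):
1. the pan lies flat on the rack's floor and its own edge holds the catch up (value of joint catch above 0.2 rad and z of pan in the frame of rack below 0.018 m and angle between pan's own z axis and vertical below 0.1 rad and x of pan in the frame of rack below 0.06 m), for 0.2 s.
2. the catch has dropped behind the pan (value of joint catch below 0.06 rad and x of pan in the frame of rack above 0.055 m), for 0.2 s.
At the end, for the whole second after the job is handed in: The pan lies flat (within 0.05 rad, underside within 4 mm of the rack's floor) and in line with the rack (within 0.1 rad), its centre 55 to 105 mm along the rack's x, still; the catch hangs down behind it (under 0.06 rad) (all of step 2 and x of pan in the frame of rack below 0.105 m and z of pan in the frame of rack between 0.009 and 0.016 m and angle between pan's own z axis and vertical below 0.05 rad and angle between the x axis of pan and the x axis of rack, either way round below 0.1 rad and linear speed of pan below 0.01 m/s); the robot touches nothing.
It fails at once if while being slid in (centre past x = -90 mm on the rack) the pan is pressed against the rack, its catch or its buffer with more than 20 N (contact force between pan and rack above 20 N and x of pan in the frame of rack above -0.09 m).
It fails at once if the gripper touches the rack or its catch (over 1 N) (contact force between any of the fingers, the arm and rack above 1 N).
It fails at once if another thing on the worktop is shifted by more than 20 mm (distance of any of bowl, carton, salt, tub, ramekin, spoon, mug from where it was at the start of the episode above 0.02 m).
It also fails if it takes over 64 s, if anything falls off the work surface, if the arm or the gripper's body presses on something with over 40 N, if the wrist force passes 120 N, or if a joint passes its speed limit or range.

## Working session

There is one attempt and no reset: what is moved stays moved. The work goes in short steps, Python scripts to look and compute and a tool call to move; the robot and the scene stay as the last step left them, time stands still between calls to the robot, and variables do not carry over. Pictures are saved under pics/ and viewed, about 8 in all and at most 12, crops included, and the job is handed in when it is done.

Besides the shell and the picture viewer there is one more tool, called after ">>>" as name(argument=value, ...) on one line, values as JSON. apply_moves: Moves the arm, as the interface text tells. Its arguments: {"type":"object","properties":{"increments":{"type":"string"}},"required":["increments"]}

```bash
mkdir -p pics; python3 - <<'E'
from rig import robot, eyes
import cv2, numpy as np
s=robot.get_state(); print(s)
for c in ("scene","top"):
    im=eyes.get_image(c); cv2.imwrite(f"pics/{c}0.png",im)
    for l in ("pan","rack"):
        for d in eyes.silhouettes(c,l): print(c,l,round(d["confidence"],2),np.round(d["extent"]),d["mask"].sum())
    k=eyes.calibration(c); print({a:np.round(b,4).tolist() for a,b in k.items()})
print(eyes.calibration("wrist"))
E
```

```text
{'time': 0.0, 'joint_positions': array([ 1.18998983e+00,  3.42755300e-01,  1.52501293e+00, -1.11834348e-05,
        1.27539922e+00, -1.46010051e-01]), 'joint_velocities': array([ 0.00120587,  0.00012137, -0.00153639, -0.00110984,  0.00098599,
        0.00082779]), 'joint_torque': array([ 5.43015649e-04, -4.33684123e+01, -2.46016484e+01, -1.13231163e-04,
        7.53492670e-03, -4.87317698e-05]), 'tcp_pos': array([0.1219755 , 0.51022359, 0.23061048]), 'eef_rot': array([-1.99853102e-04,  1.17127084e-01,  9.93116623e-01, -7.61631239e-04]), 'ft_force': array([ 0.73797761, -0.69444315, -0.83556775]), 'ft_torque': array([-0.02732917,  0.01014299,  0.02709288]), 'opening': 0.08512205840557667}
scene pan 0.79 [240. 193.  45.  41.] 1348
scene pan 0.76 [132. 236.  69.  40.] 2055
scene pan 0.62 [129. 202.  58.  37.] 1622
scene rack 0.95 [309. 227. 164.  76.] 6805
scene rack 0.71 [181. 213.  21.  35.] 633
{'mtx': [[464.3929, 0.0, 278.9905], [0.0, 464.3929, 208.573], [0.0, 0.0, 1.0]], 'dist_coeffs': [-0.0297, 0.0, 0.0, 0.0, 0.0], 'R': [[0.2782, 0.9603, -0.0206], [0.5555, -0.1784, -0.8122], [-0.78
[... 402 characters left out ...]
7, 0.001], [-0.9918, -0.0239, -0.1258], [0.1258, 0.002, -0.9921]], 't': [0.0719, 0.5247, 1.1854]}
{'mtx': array([[366.89961369,   0.        , 287.47451349],
       [  0.        , 366.89961369, 206.41453456],
       [  0.        ,   0.        ,   1.        ]]), 'dist_coeffs': array([0.00497584, 0.        , 0.        , 0.        , 0.        ]), 'T_tool_cam': array([[ 6.19417096e-04, -9.58549203e-01, -2.84926379e-01,
         7.19606400e-02],
       [ 9.99999670e-01,  4.43810306e-04,  6.80887734e-04,
        -1.16637266e-03],
       [-5.26211132e-04, -2.84926706e-01,  9.58549162e-01,
        -1.42950713e-01],
       [ 0.00000000e+00,  0.00000000e+00,  0.00000000e+00,
         1.00000000e+00]])}
```

```bash
python3 - <<'E'
import cv2, numpy as np
a=cv2.imread("pics/scene0.png");b=cv2.imread("pics/top0.png")
cv2.imwrite("pics/top_big.png",cv2.resize(b[130:345,180:480],(800,573),interpolation=cv2.INTER_CUBIC))
cv2.imwrite("pics/scene_big.png",cv2.resize(a[120:330,90:400],(800,542),interpolation=cv2.INTER_CUBIC))
E
```

```text
(no output)
```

View pics/top_big.png

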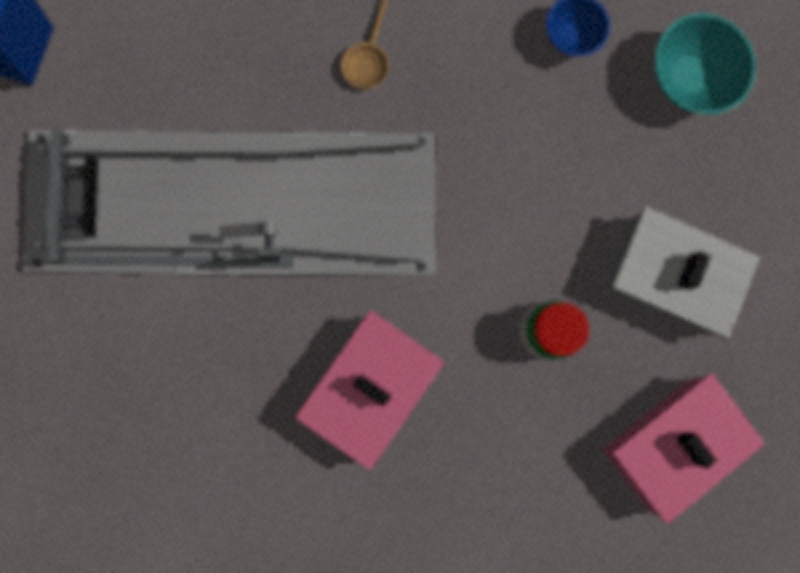

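View pics/scene_big.png

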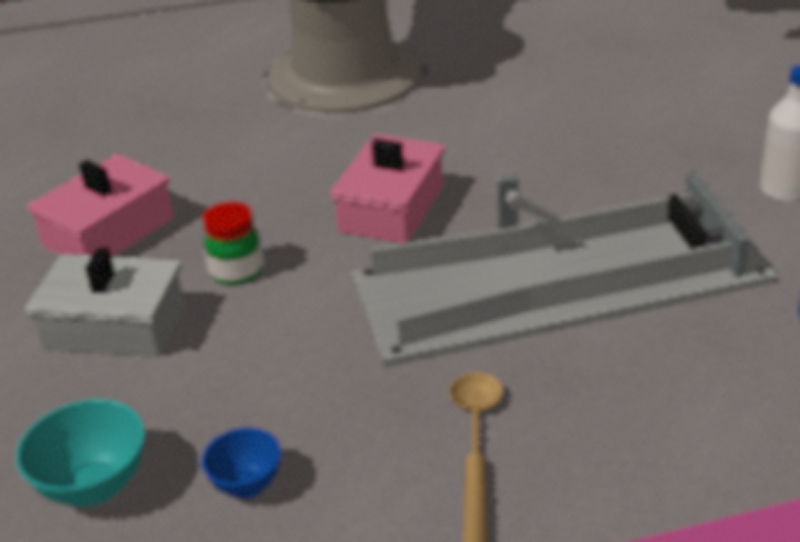

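The steel pan is at crop (690,270), which is top-image pixel (439,231). It is the only grey one. The two pink look-alikes are at about (319,275) and (439,297), and I'll leave them alone. The rack mouth opens to the right in the top image, and the pan slides in towards image left (+y world). The catch is on the near side.

```bash
cat > h.py <<'E'
from rig import robot, eyes
import cv2, numpy as np
from scipy.spatial.transform import Rotation as Ro
def Rtool(s): q=s["eef_rot"]; return Ro.from_quat([q[1],q[2],q[3],q[0]])
def cam(c,s=None):
    k=eyes.calibration(c)
    if c!="wrist": return k["mtx"],k["dist_coeffs"],k["R"],k["t"]
    T=np.eye(4);T[:3,:3]=Rtool(s).as_matrix();T[:3,3]=s["tcp_pos"]
    W=np.linalg.inv(T@k["T_tool_cam"]); return k["mtx"],k["dist_coeffs"],W[:3,:3],W[:3,3]
def back(c,px,z,s=None):
    K,d,R,t=cam(c,s)
    p=cv2.undistortPoints(np.array(px,float).reshape(-1,1,2),K,d)[:,0]
    r=np.c_[p,np.ones(len(p))]@R; o=-R.T@t
    return o+r*((np.broadcast_to(z,len(p))-o[2])/r[:,2])[:,None]
def proj(c,X,s=None):
    K,d,R,t=cam(c,s); return cv2.projectPoints(np.array(X,float),cv2.Rodrigues(R)[0],t,K,d)[0][:,0]
def fit(model,X):  # 2D rigid fit model->X: returns x,y,yaw,residual
    m=np.array(model,float);X=X[:,:2];mc=m.mean(0);xc=X.mean(0);A=(m-mc).T@(X-xc)
    th=np.arctan2(A[0,1]-A[1,0],A[0,0]+A[1,1]);c,s_=np.cos(th),np.sin(th);R=np.array([[c,-s_],[s_,c]])
    t=xc-R@mc; return t,th,np.linalg.norm(m@R.T+t-X,axis=1)
E
python3 - <<'E'
from h import *
C=lambda L:[(180+x*.375,130+y*.375) for x,y in L]
r=back("top",C([(28,132),(434,132),(436,272),(20,272)]),.012); print(r)
print("rack",fit([(.21,-.075),(-.22,-.075),(-.22,.075),(.21,.075)],r))
p=back("top",C([(648,207),(760,258),(729,337),(614,288)]),.058);print(p)
for m in ([(.065,-.045),(-.065,-.045),(-.065,.045),(.065,.045)],): print("pan",fit(m,p))
C2=lambda L:[(90+x*.3875,120+y*.3875) for x,y in L]
r=back("scene",C2([(355,275),(387,360),(775,278)]),.012); print("rack sc",fit([(-.22,.075),(-.22,-.075),(.21,-.075)],r))
E
```

```text
[[ 0.60074563  0.35203371  0.012     ]
 [ 0.61080298 -0.07709821  0.012     ]
 [ 0.46298788 -0.08027136  0.012     ]
 [ 0.4522647   0.35290896  0.012     ]]
rack (array([0.53158858, 0.14189203]), np.float64(1.5931419464966925), array([0.00186463, 0.00099276, 0.00156218, 0.00276731]))
[[ 0.53031893 -0.29146904  0.058     ]
 [ 0.48050241 -0.4094654   0.058     ]
 [ 0.39943022 -0.37494439  0.058     ]
 [ 0.44710173 -0.25520306  0.058     ]]
pan (array([ 0.46433832, -0.33277047]), np.float64(1.1758940034387315), array([0.00149349, 0.00071521, 0.0017131 , 0.0007523 ]))
rack sc (array([0.53951684, 0.14276614]), np.float64(1.5828705530583427), array([0.00378415, 0.0047726 , 0.00543432]))
```

>>> apply_moves(increments="0 -3.8 -2.3 -0.5 0 0 0;0 -3.8 -2.3 -0.5 0 0 0;0 -3.8 -2.3 -0.5 0 0 0;0 -3.8 -2.3 -0.5 0 0 0;0 -3.8 -2.3 -0.5 0 0 0;0 -3.8 -2.3 -0.5 0 0 0;0 -3.8 -2.3 -0.5 0 0 0;0 -3.8 -2.3 -0.5 0 0 0;0 -3.8 -2.3 -0.5 0 0 0;0 -3.8 -2.3 -0.5 0 0 0;0 -3.8 -2.3 -0.5 0 0 0;0 -3.8 -2.3 -0.5 0 0 0;0 0 0 0 0 0 0;0 0 0 0 0 0 0")

```text
time: 2.05
tcp_pos: [0.5009, 0.1363, 0.291]
eef_rot: [-0.001, 0.117, 0.993, 0.0]
ft_force: [-0.4, 0.7, -0.2]
opening: 0.0852
```

```bash
python3 - <<'E'
from h import *
s=robot.get_state(); im=eyes.get_image("wrist"); cv2.imwrite("pics/w1.png",im); print(s["tcp_pos"],s["eef_rot"],s["time"])
np.save("w1.npy",np.r_[s["tcp_pos"],s["eef_rot"]])
cv2.imwrite("pics/w1b.png",cv2.resize(im,(800,600),interpolation=cv2.INTER_CUBIC))
# predicted floor corners from the top estimate
c,sn=np.cos(1.593),np.sin(1.593)
P=[(.5316+c*x-sn*y,.1419+sn*x+c*y,z) for x,y,z in [(.21,-.075,.012),(-.22,-.075,.012),(-.22,.075,.012),(.21,.075,.012),(.138,0,.035)]]
print(proj("wrist",P,s)*800/560)
E
```

```text
[0.50088893 0.13633063 0.29098906] [-5.19151519e-04  1.17304722e-01  9.93095823e-01  1.38581602e-04] 2.05
[[692.49484884 288.6851841 ]
 [209.15848314 406.17661185]
 [143.00483705 246.46132491]
 [671.53887191 104.2910412 ]
 [602.71907435 228.65701016]]
```

View pics/w1b.png

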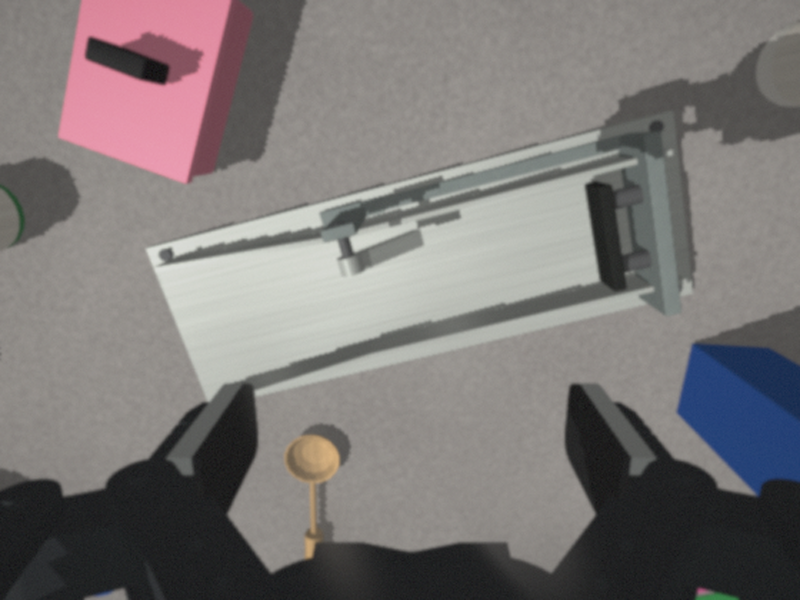

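The wrist view shows rack floor corners at (148,248), (692,292) and (679,110), the catch hub at (349,263) and the buffer face from (587,184) to (603,288). This agrees with the top estimate to a few pixels. Next I refit the rack.

```bash
python3 - <<'E'
from h import *
v=np.load("w1.npy"); s=dict(tcp_pos=v[:3],eef_rot=v[3:])
g=lambda L:np.array(L,float)*.7
X=back("wrist",g([(148,248),(692,292),(679,110)]),.012,s)
t,th,r=fit([(-.22,.075),(.21,-.075),(.21,.075)],X); print(t,th,r)
t2,th2,_=np.array([.5316,.1419]),1.593,0
# bottom long edge and top long edge lines, floor z
E=back("wrist",g([(260,395),(640,303),(160,246),(600,132)]),.012,s)
for T,H in ((t,th),(t2,th2)):
    R=np.array([[np.cos(H),-np.sin(H)],[np.sin(H),np.cos(H)]])
    print("edges in rack",((E[:,:2]-T)@R).round(4).tolist())
    B=back("wrist",g([(587,184),(603,288)]),[.055,.055],s); print("buf",((B[:,:2]-T)@R).round(4).tolist())
    P=back("wrist",g([(347,255)]),.1,s); print("hub",((P[:,:2]-T)@R).round(4).tolist())
# pan target in tool frame
q=Rtool(s); yaw=np.arctan2(*q.as_matrix()[[1,0],[1,1]]); print("tool y yaw",yaw, "turn",np.degrees(1.176-yaw))
d=np.array([.464,-.333,.25])-s["tcp_pos"]; print(q.inv().apply(d)*100)
E
```

```text
[0.53455453 0.14435089] 1.585376584067733 [0.00100194 0.00309728 0.00224363]
edges in rack [[-0.1742, -0.0744], [0.1641, -0.0721], [-0.2094, 0.0733], [0.1517, 0.0731]]
buf [[0.1231, 0.0435], [0.1229, -0.0356]]
hub [[-0.0485, 0.0442]]
edges in rack [[-0.1724, -0.0761], [0.166, -0.0764], [-0.2065, 0.0718], [0.1546, 0.0689]]
buf [[0.1258, 0.0395], [0.125, -0.0395]]
hub [[-0.0458, 0.0415]]
tool y yaw 1.3356453549103133 turn -9.14700505522909
[ -7.35190196 -46.50152917   4.08395296]
```

>>> apply_moves(increments="0 -0.7 -4.6 0.3 0 0 0;0 -0.7 -4.6 0.3 0 0 0;0 -0.7 -4.6 0.3 0 0 0;0 -0.7 -4.6 0.3 0 0 0;0 -0.7 -4.6 0.3 0 0 0;0 -0.7 -4.6 0.3 0 0 0;0 -0.7 -4.6 0.3 0 0 0;0 -0.7 -4.6 0.3 0 0 0;0 -0.7 -4.6 0.3 0 0 0;0 -0.9 -4.9 0.3 0 0 0;0 0 0 0 0 0 4.6;0 0 0 0 0 0 4.5;0 0 0 0 0 0 0;0 0 0 0 0 0 0")

```text
time: 3.85
tcp_pos: [0.464, -0.3301, 0.2614]
eef_rot: [0.0, 0.194, 0.981, 0.0]
ft_force: [-0.4, 0.1, 0.6]
opening: 0.085
```

```bash
python3 - <<'E'
from h import *
s=robot.get_state(); im=eyes.get_image("wrist"); print(s["tcp_pos"],s["eef_rot"],s["time"])
np.save("w2.npy",np.r_[s["tcp_pos"],s["eef_rot"]])
cv2.imwrite("pics/w2b.png",cv2.resize(im,(800,600),interpolation=cv2.INTER_CUBIC))
E
```

```text
[ 0.46399655 -0.33008882  0.26144581] [1.03795348e-04 1.94225496e-01 9.80956902e-01 5.45152185e-05] 3.85
```

View pics/w2b.png

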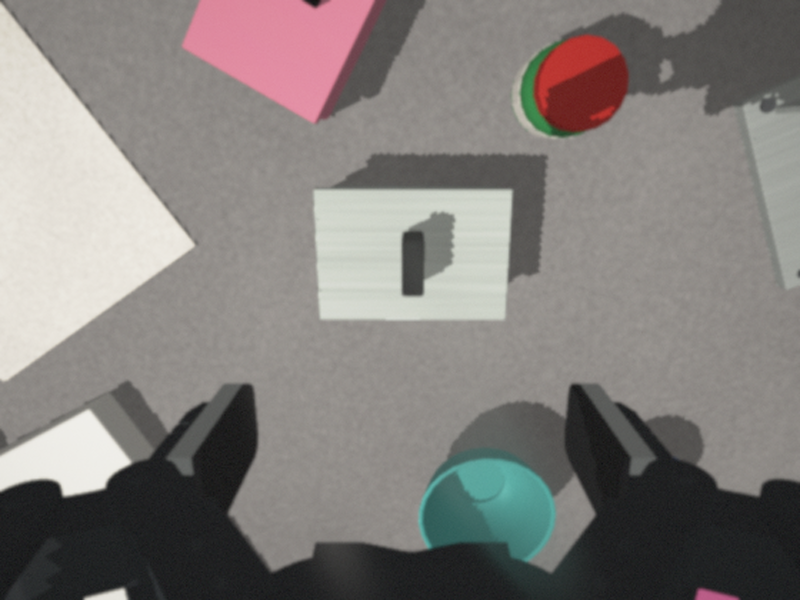

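The enlarged view confirms the grey pan, with lid corners at (314,190), (512,189), (505,320) and (320,320). The black block is at (413,264) between the finger planes.

```bash
python3 - <<'E'
from h import *
v=np.load("w2.npy"); s=dict(tcp_pos=v[:3],eef_rot=v[3:])
g=lambda L:np.array(L,float)*.7
X=back("wrist",g([(314,190),(512,189),(505,320),(320,320)]),.058,s)
t,th,r=fit([(-.065,.045),(.065,.045),(.065,-.045),(-.065,-.045)],X); print(t,th,r)
B=back("wrist",g([(402,232),(423,232),(424,296),(402,296)]),.092,s); print("block",B.mean(0))
q=Rtool(s)
for c in (t,B.mean(0)[:2]): print(q.inv().apply(np.r_[c,.066]-s["tcp_pos"])*100)
yaw=np.arctan2(*q.as_matrix()[[1,0],[1,1]]); print("turn tool z",-np.degrees(th-yaw))
E
```

```text
[ 0.46847656 -0.33129785] 1.1812467871615495 [0.00083873 0.0005056  0.00045805 0.00023005]
block [ 0.46578247 -0.33035029  0.092     ]
[-0.45670513  0.05605229 19.54467332]
[-0.17151523  0.04100044 19.54461907]
turn tool z -0.07942043623052115
```

>>> apply_moves(increments="0 -0.3 0.05 3.5 0 0 0;0 0 0 4 0 0 0;0 0 0 4 0 0 0;0 0 0 3.5 0 0 0;0 0 0 2.5 0 0 0;0 0 0 1.5 0 0 0;0 0 0 0.5 0 0 0;0 0 0 0 0 0 0;1 0 0 0 0 0 0;1 0 0 0 0 0 0;1 0 0 0 0 0 0;1 0 0 0 0 0 0;1 0 0 0 0 0 0;1 0 0 0 0 0 0;1 0 0 0 0 0 0;1 0 0 0 0 0 0")

```text
time: 5.9
tcp_pos: [0.4669, -0.3318, 0.0666]
eef_rot: [0.0, 0.196, 0.981, -0.0]
ft_force: [-0.9, 0.6, 4.6]
opening: 0.0131
```

>>> apply_moves(increments="1 0 0 -1 0 0 0;1 0 0 -2.5 0 0 0;1 0 0 -3 0 0 0;1 0 0 -3 0 0 0;1 0 0 -2.5 0 0 0;1 0.7 3.9 0 0 0 0;1 0.7 3.9 0 0 0 0;1 0.7 3.9 0 0 0 0;1 0.7 3.9 0 0 0 0;1 0.7 3.9 0 0 0 0;1 0.7 3.9 0 0 0 0;1 0.7 3.9 0 0 0 0;1 0.5 4.0 0 0 0 0;1 0 0 0 0 0 -5.8;1 0 0 0 0 0 -5.8;1 0 0 0 0 0 -5.8;1 0 0 2 0 0 -6;1 0 0 2 0 0 0;1 0 0 0 0 0 0;1 0 0 0 0 0 0")

```text
time: 8.4
tcp_pos: [0.5371, -0.0219, 0.1468]
eef_rot: [0.0, -0.007, 1.0, 0.0]
ft_force: [-0.5, -0.6, -4.7]
opening: 0.0125
```

```bash
python3 - <<'E'
from h import *
s=robot.get_state(); im=eyes.get_image("wrist"); print(s["tcp_pos"],s["eef_rot"],s["time"],s["ft_force"])
np.save("w3.npy",np.r_[s["tcp_pos"],s["eef_rot"]])
q=Rtool(s); print("yaw",np.arctan2(*q.as_matrix()[[1,0],[1,1]]))
cv2.imwrite("pics/w3b.png",cv2.resize(im,(800,600),interpolation=cv2.INTER_CUBIC))
E
```

```text
[ 0.53705368 -0.02190843  0.14677458] [ 1.44177724e-04 -7.33499273e-03  9.99973088e-01  5.73131965e-06] 8.4 [-0.47470506 -0.64237404 -4.74251909]
yaw 1.5854664453015659
```

View pics/w3b.png

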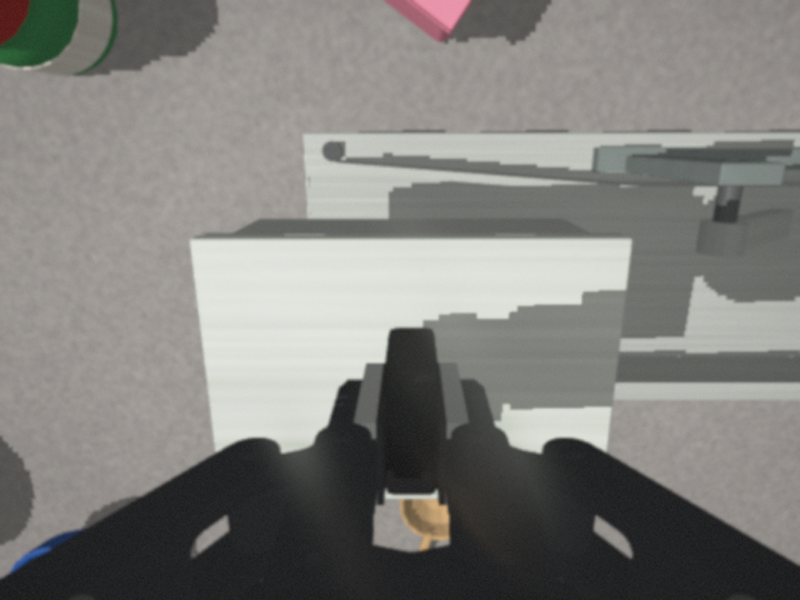

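Pan held level. Rack floor corner at (304,134), upper floor edge on to (590,131), lower edge (615,399)–(800,401), and lid left edge (191,238)–(632,238). I'll check the lateral alignment.

```bash
python3 - <<'E'
from h import *
v=np.load("w3.npy"); s=dict(tcp_pos=v[:3],eef_rot=v[3:]); q=Rtool(s)
g=lambda L:np.array(L,float)*.7
T=lambda X:(q.inv().apply(X-s["tcp_pos"])*1000).round(1).tolist()
print("floor up edge",T(back("wrist",g([(304,134),(590,131),(615,399),(795,401)]),.012,s)))
zl=.1468-.066+.058
print("lid",T(back("wrist",g([(191,238),(632,238),(610,430),(213,430)]),zl,s)))
print("bottom edge? ",T(back("wrist",g([(262,219),(560,219)]),zl-.058,s)))
print("block top",T(back("wrist",g([(390,329),(434,329)]),zl+.034,s)))
E
```

```text
floor up edge [[74.6, -55.1, 134.8], [76.1, 89.5, 134.8], [-74.0, 118.9, 134.8], [-75.2, 224.4, 134.8]]
lid [[44.6, -65.0, 8.0], [44.7, 63.2, 8.0], [-18.4, 63.7, 8.0], [-18.5, -65.3, 8.0]]
bottom edge?  [[41.6, -60.4, 66.0], [41.7, 58.4, 66.0]]
block top [[29.0, -6.1, -26.0], [29.0, 4.4, -26.0]]
```

>>> apply_moves(increments="1 0.05 0 1.5 0 0 0;1 0 0 2 0 0 0;1 0 0 1.5 0 0 0;1 0 0 1 0 0 0;1 0 0 0.5 0 0 0;1 0 0 0.2 0 0 0;1 0 0 0 0 0 0;1 0 0 0 0 0 0")

```text
time: 9.45
tcp_pos: [0.5367, -0.0219, 0.0797]
eef_rot: [0.0, -0.007, 1.0, -0.0]
ft_force: [0.2, 0.9, -3.8]
opening: 0.0131
```

>>> apply_moves(increments="1 0 0 0.05 0 0 0;1 0 0 0.05 0 0 0;1 0 0 0 0 0 0")

```text
time: 9.82
tcp_pos: [0.5365, -0.0219, 0.0787]
eef_rot: [0.0, -0.007, 1.0, -0.0]
ft_force: [-1.7, -0.1, -1.4]
opening: 0.013
```

>>> apply_moves(increments="1 0 0.5 0 0 0 0;1 0 0.8 0 0 0 0;1 0 0.8 0 0 0 0;1 0 0.8 0 0 0 0;1 0 0.8 0 0 0 0;1 0 0.8 0 0 0 0;1 0 0.8 0 0 0 0;1 0 0.5 0 0 0 0;1 0 0 0 0 0 0")

```text
time: 10.95
tcp_pos: [0.5358, 0.0372, 0.0786]
eef_rot: [0.0, -0.008, 1.0, 0.0]
ft_force: [0.1, 0.5, 4.8]
opening: 0.0131
```

>>> apply_moves(increments="1 0 0 -0.05 0 0 0;1 0 0 -0.02 0 0 0;1 0 0.3 0 0 0 0;1 0 0.5 0 0 0 0;1 0 0.5 0 0 0 0;1 0 0 0 0 0 0")

```text
time: 11.7
tcp_pos: [0.5349, 0.0498, 0.0787]
eef_rot: [-0.0, -0.008, 1.0, 0.0]
ft_force: [-0.5, 1.0, -2.7]
opening: 0.0132
```

>>> apply_moves(increments="1 0 0.3 0 0 0 0;1 0 0.4 0 0 0 0;1 0 0.4 0 0 0 0;1 0 0.4 0 0 0 0;1 0 0.4 0 0 0 0;1 0 0.4 0 0 0 0;1 0 0.3 0 0 0 0;1 0 0 0 0 0 0")

```text
time: 12.7
tcp_pos: [0.5349, 0.0754, 0.079]
eef_rot: [0.0, -0.008, 1.0, 0.0]
ft_force: [1.4, -0.6, -5.3]
opening: 0.013
```

>>> apply_moves(increments="1 0 0.3 0.01 0 0 0;1 0 0.4 0.01 0 0 0;1 0 0.4 0 0 0 0;1 0 0.4 0 0 0 0;1 0 0.4 0 0 0 0;1 0 0.3 0 0 0 0;1 0 0 0 0 0 0")

```text
time: 13.58
tcp_pos: [0.5346, 0.0974, 0.0788]
eef_rot: [0.0, -0.008, 1.0, 0.0]
ft_force: [-0.1, -0.2, -5.4]
opening: 0.013
```

```bash
python3 - <<'E'
from h import *
s=robot.get_state(); im=eyes.get_image("wrist"); sc=eyes.get_image("scene"); print(s["tcp_pos"],s["time"],s["ft_force"])
np.save("w4.npy",np.r_[s["tcp_pos"],s["eef_rot"]])
cv2.imwrite("pics/w4b.png",np.vstack([im[60:360], cv2.resize(sc[150:270,200:424],(560,300),interpolation=cv2.INTER_CUBIC)]))
E
```

```text
[0.53456423 0.09740846 0.07877943] 13.575 [-0.06139796 -0.21004265 -5.41404946]
```

View pics/w4b.png

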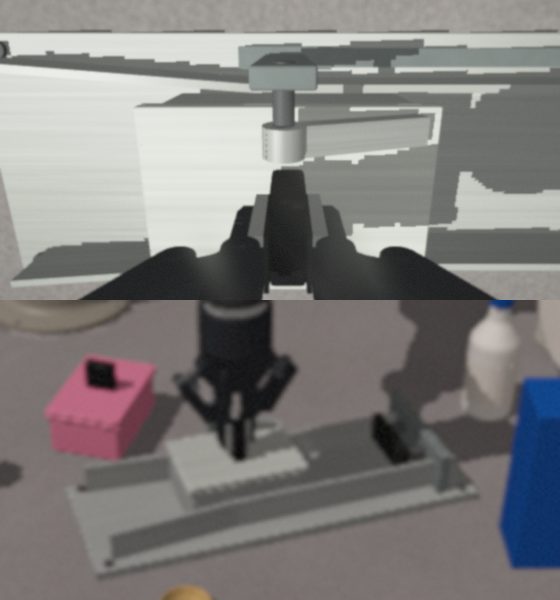

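The catch arm is up and riding on the lid, at wrist crop (370,135). The fingers are clear of the hub at (285,155). I'll keep sliding.

>>> apply_moves(increments="1 0 0.3 0.02 0 0 0;1 0 0.5 0 0 0 0;1 0 0.5 0 0 0 0;1 0 0.5 0 0 0 0;1 0 0.5 0 0 0 0;1 0 0.5 0 0 0 0;1 0 0.5 0 0 0 0;1 0 0.4 0 0 0 0;1 0 0.3 0 0 0 0;1 0 0 0 0 0 0")

```text
time: 14.92
tcp_pos: [0.5341, 0.1375, 0.0787]
eef_rot: [0.0, -0.007, 1.0, 0.0]
ft_force: [0.2, 0.7, -3.5]
opening: 0.0131
```

>>> apply_moves(increments="1 0 0.3 0 0 0 0;1 0 0.5 0 0 0 0;1 0 0.5 0 0 0 0;1 0 0.5 0 0 0 0;1 0 0.5 0 0 0 0;1 0 0.5 0 0 0 0;1 0 0.5 0 0 0 0;1 0 0.4 0 0 0 0;1 0 0.3 0 0 0 0;1 0 0 0 0 0 0")

```text
time: 16.18
tcp_pos: [0.5335, 0.1776, 0.0787]
eef_rot: [0.0, -0.007, 1.0, 0.0]
ft_force: [-0.5, 1.1, -1.0]
opening: 0.0127
```

>>> apply_moves(increments="1 0 0.3 0 0 0 0;1 0 0.4 0 0 0 0;1 0 0.4 0 0 0 0;1 0 0.4 0 0 0 0;1 0 0.3 0 0 0 0;1 0 0.2 0 0 0 0;1 0 0 0 0 0 0")

```text
time: 17.05
tcp_pos: [0.5331, 0.1975, 0.0787]
eef_rot: [0.0, -0.007, 1.0, 0.0]
ft_force: [-0.1, 1.9, -0.5]
opening: 0.0131
```

>>> apply_moves(increments="1 0 0.2 0 0 0 0;1 0 0.2 0 0 0 0;1 0 0.2 0 0 0 0;1 0 0 0 0 0 0")

```text
time: 17.55
tcp_pos: [0.5331, 0.2034, 0.0787]
eef_rot: [0.0, -0.007, 1.0, 0.0]
ft_force: [-0.3, -0.6, 0.5]
opening: 0.0132
```

>>> apply_moves(increments="1 0 0.2 0 0 0 0;1 0 0.1 0 0 0 0;1 0 0.1 0 0 0 0;1 0 0 0 0 0 0;1 0 0 0 0 0 0")

```text
time: 18.18
tcp_pos: [0.533, 0.2073, 0.0787]
eef_rot: [0.0, -0.007, 1.0, 0.0]
ft_force: [0.2, -0.8, 2.4]
opening: 0.013
```

>>> apply_moves(increments="1 0 0.1 -0.04 0 0 0;1 0 0.1 0 0 0 0;1 0 0.1 0 0 0 0;1 0 0 0 0 0 0;1 0 0 0 0 0 0")

```text
time: 18.8
tcp_pos: [0.5326, 0.2102, 0.0787]
eef_rot: [-0.0, -0.007, 1.0, 0.0]
ft_force: [0.5, -0.8, -4.4]
opening: 0.0132
```

>>> apply_moves(increments="1 0 0.1 0 0 0 0;1 0 0.1 0 0 0 0;1 0 0.1 0 0 0 0;1 0 0 0 0 0 0;1 0 0 0 0 0 0")

```text
time: 19.42
tcp_pos: [0.5326, 0.213, 0.0788]
eef_rot: [-0.0, -0.007, 1.0, -0.0]
ft_force: [-0.6, -2.3, -5.8]
opening: 0.0133
```

```bash
python3 - <<'E'
from h import *
s=robot.get_state(); im=eyes.get_image("wrist"); print(s["tcp_pos"],s["time"],s["ft_force"])
np.save("w5.npy",np.r_[s["tcp_pos"],s["eef_rot"]])
cv2.imwrite("pics/w5b.png",cv2.resize(im[:400],(800,571),interpolation=cv2.INTER_CUBIC))
E
```

```text
[0.53264719 0.21297393 0.07878934] 19.425 [-0.56051945 -2.30845104 -5.80333002]
```

View pics/w5b.png

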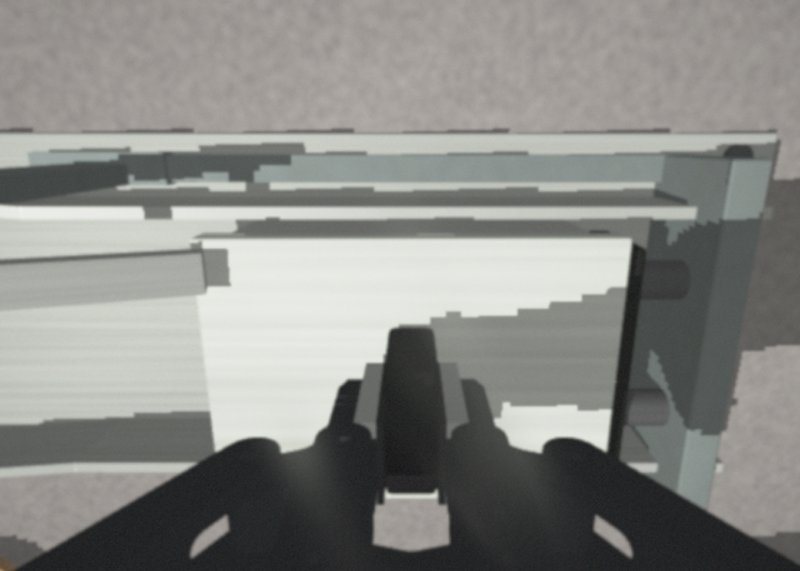

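The catch tip at (215,268) is still on the rear of the lid, with about 8 mm to go. The buffer is just being touched at the right edge (632,240). I'll keep pushing gently.

>>> apply_moves(increments="1 0 0.1 0.02 0 0 0;1 0 0.1 0 0 0 0;1 0 0.1 0 0 0 0;1 0 0 0 0 0 0;1 0 0 0 0 0 0")

```text
time: 20.1
tcp_pos: [0.5327, 0.2159, 0.0788]
eef_rot: [-0.0, -0.007, 1.0, -0.0]
ft_force: [-0.8, -4.3, -3.9]
opening: 0.0132
```

>>> apply_moves(increments="1 0 0.1 0 0 0 0;1 0 0.1 0 0 0 0;1 0 0 0 0 0 0;1 0 0.1 0 0 0 0;1 0 0 0 0 0 0;1 0 0 0 0 0 0")

```text
time: 20.85
tcp_pos: [0.5327, 0.2184, 0.0789]
eef_rot: [-0.0, -0.007, 1.0, -0.001]
ft_force: [-0.8, -6.9, -3.6]
opening: 0.013
```

```bash
cat > look.py <<'E'
from h import *
import sys
s=robot.get_state(); im=eyes.get_image("wrist"); print(s["tcp_pos"],s["time"],s["ft_force"])
cv2.imwrite(f"pics/{sys.argv[1]}.png",cv2.resize(im[120:330,0:300],(800,560),interpolation=cv2.INTER_CUBIC))
E
python3 look.py w6b
```

```text
[0.53271729 0.21842328 0.0789163 ] 20.85 [-0.796413   -6.92902903 -3.61257648]
```

View pics/w6b.png

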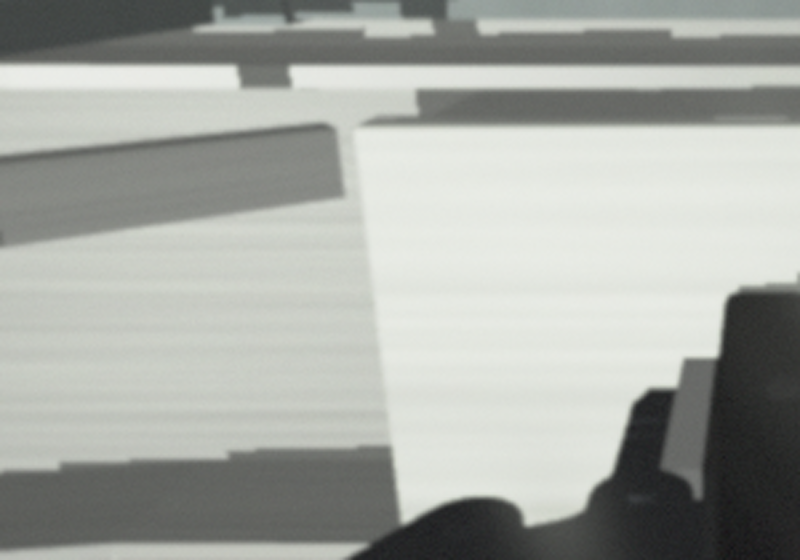

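The catch has dropped: its tip at (340,160) is now clear behind the lid edge (360,125), with 6.9 N of push. I'll hold a moment, ease back, let go and lift.

>>> apply_moves(increments="1 0 0.05 0 0 0 0;1 0 0 0 0 0 0;1 0 0 0 0 0 0;1 0 0 0 0 0 0;1 0 -0.1 0 0 0 0;1 0 -0.1 0 0 0 0;1 0 -0.1 0.02 0 0 0;1 0 0 0 0 0 0")

```text
time: 21.9
tcp_pos: [0.5328, 0.2162, 0.0788]
eef_rot: [-0.0, -0.007, 1.0, -0.0]
ft_force: [-1.5, -5.7, -3.1]
opening: 0.0128
```

>>> apply_moves(increments="1 0 -0.1 0.03 0 0 0;1 0 0 0 0 0 0;0.7 0 0 0 0 0 0;0.6 0 0 0 0 0 0;0.6 0 0 0 0 0 0;0.6 0 0 0 0 0 0")

```text
time: 22.65
tcp_pos: [0.533, 0.2159, 0.0785]
eef_rot: [0.0, -0.007, 1.0, 0.0]
ft_force: [-0.2, 1.0, 0.0]
opening: 0.0341
```

```bash
python3 look.py w7b
```

```text
[0.53304032 0.21589765 0.07849209] 22.65 [-0.23558138  1.02622645  0.03477735]
```

View pics/w7b.png

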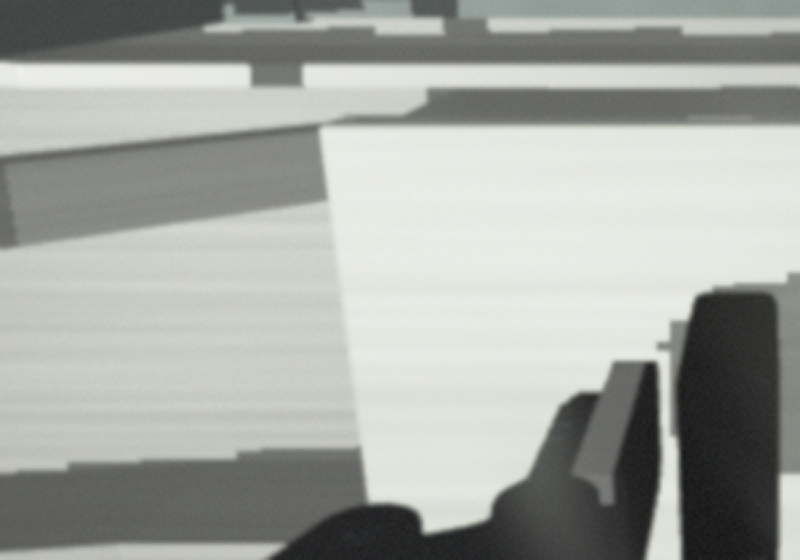

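The pan sits back against the catch, whose tip meets the rear face at (325,160). The block is free but near the rear finger, so I'll centre the fingers and lift.

>>> apply_moves(increments="0.6 0 -0.3 0 0 0 0;0.6 0 0 -1 0 0 0;0.6 0 0 -2 0 0 0;0.6 0 0 -3 0 0 0;0.6 0 0 -4 0 0 0;0.6 0 0 -4 0 0 0;0.6 0 0 -3 0 0 0;0.6 0 0 -1 0 0 0;0.6 0 0 0 0 0 0;0.6 0 0 0 0 0 0")

```text
time: 23.95
tcp_pos: [0.5323, 0.2124, 0.2568]
eef_rot: [-0.001, -0.007, 1.0, -0.0]
ft_force: [-0.0, 0.3, -0.0]
opening: 0.0339
```

```bash
python3 - <<'E'
from h import *
s=robot.get_state(); im=eyes.get_image("wrist"); sc=eyes.get_image("scene"); print(s["tcp_pos"],s["time"],s["ft_force"])
cv2.imwrite("pics/w8b.png",np.vstack([im[:310], cv2.resize(sc[175:265,240:424],(560,274),interpolation=cv2.INTER_CUBIC)]))
E
```

```text
[0.53227507 0.21239559 0.25678125] 23.95 [-0.01159314  0.26064737 -0.02875343]
```

View pics/w8b.png

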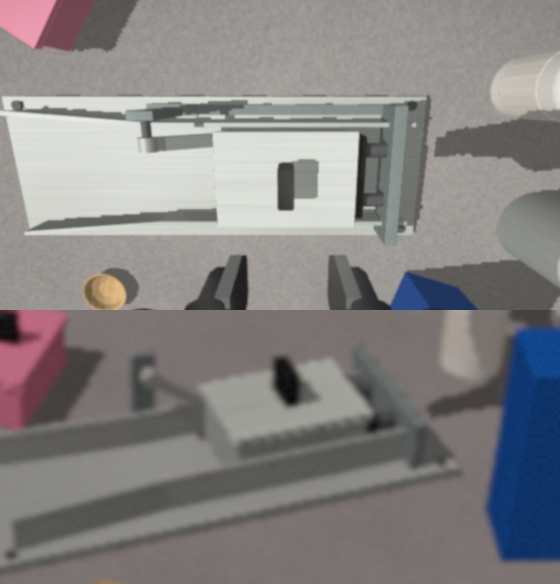

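The pan lies flat in line with the rack, the catch hangs down behind it at (205,140), and the gripper is clear.

```bash
python3 -c "
from rig import robot
print(robot.sign_off())"
```

```text
the job is handed in; nothing more can be done
None
```

I slid the grey steel pan into the rack until the catch dropped behind it, then released it and handed the job in at about 24 s. The hand-in returned no verdict.

- **Slide:** I gripped the pan by its block and set it down about 165 mm back from the rack's origin. Its own edge lifted the catch, and I saw the catch riding on the lid. Force readings between moves peaked at 6.9 N, at the buffer.
- **Final state:** The last pictures show the pan flat and in line, resting back against the catch, which hangs behind it. The gripper was lifted clear and read close to zero force. I never moved near the other items in those pictures, and they looked undisturbed.
- **Not measured:** I judged the catch angle and pan position by eye. I put the pan centre at roughly 65–75 mm along the rack, from the tool position and my rack estimate.
- **Disagreements:** The top and wrist views of the rack differed by about 3 mm, so I used a value between them. The buffer met the pan several millimetres later than the wrist view suggested. I corrected small drifts in downward force during the slide.

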